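# Steady the rocking lather machine and tighten its cap

### The arm

A 7-joint arm with a two-finger parallel gripper is mounted at the origin on the work surface. World frame = base frame: x ahead of the robot, y to its left, z up, the work surface at z = 0. Lengths are in m, angles in rad, forces in N, time in s.
With the tool pointing down it reaches from about 0.4 to 0.85 m from the base axis. Payload 10.4 kg.
Tool frame: the origin (TCP) lies at the very end of the fingers, on their centre line; the grasp point (between the pads) lies r.pinch_z behind it (r.pinch_z is the distance from the TCP to the grasp point, in m); z points along the fingers, x is the direction in which the jaws open and shut, and the axes are right-handed (so a half turn about z gives the same grasp; the last joint's range is limited). The gripper opens to 87 mm and grips with 3 to 60 N. Pads are 19 mm wide; open, the fingers measure 117 mm over their backs; the gripper's body (75 mm by 190 mm) begins 51 mm behind the grasp point.
Start: joints at [1.31, 0.332, -0.065, 1.46, 0.022, 1.35, -0.088], TCP at [0.147, -0.607, 0.223] pointing down, gripper open.
Joint ranges: [-2.6, 2.6], [-0.5, 2.12], [-1.47, 1.34], [0.16, 2.42], [-1.27, 4.41], [0.06, 2.06], [-2.6, 2.6]. Speed limits (rad/s): [2.22, 2.22, 2.79, 2.79, 3.14, 3.14, 3.14].

### API

Orientations are given as a unit quaternion [x, y, z, w].
In Python, from bench import r gives the robot as it stands.
- The arm moves only by the tool carry_out, never from a script. Its argument "increments" is text: rows parted by semicolons, each of 7 numbers parted by spaces: the turn, a rotation vector about the tool's x, y, z in degrees, then the shift along the tool's x, y, z in m, then the finger opening in m, from 0 to 0.087. A call has exactly 5 rows; each row is the pose to reach, as a shift and turn from the pose measured when the call began, along the tool's axes at that moment; what a row does not reach only later rows make up. A row lasts 1/8 s, in which the tool goes at most 62.5 mm and 10.7 degrees, less where a joint would pass 70% of its speed; a pose out of reach is approached as far as the arm can. A call with a gripper value outside its range is refused whole. The fingers move at their own pace and stop on an object; "squeeze" is the grip in N (left out, the last holds). Time passes only in rows, so rows that repeat a pose let the fingers close, or fill a call up. It gives the time, the measured TCP pose, the force and the opening at its end, in the units of the state.
- r.read_state(): the state, without advancing time (a new reading comes with each control period).
- r.camera(name): name is "scene" or "top" or "wrist"; returns (picture, depth): 480x640x3 uint8, blue, green, red; 480x640 float32, m along the optical axis (not along the pixel's ray), 0 where there is no reading.
- r.camera_model(name): a dict with "K" (3x3 intrinsics, pixels), "extrinsics" (4x4, takes a point from camera to world coordinates). Camera axes: x right, y down, z forward; pixel columns grow to the right and rows downward; lengths in m; the calibration is good to about 2 mm. A picture is of the moment at which its call begins: read the wrist's pose just before it. camera_model takes no time and is no camera call; for the wrist camera it gives the pose at the moment of the call.
- r.close_job(): hands the job in, once; it reports no verdict.
The state is a dict: "time": time; "joint_positions": joint angles; "joint_vel": joint speeds; "joint_torque": joint torques, N m; "ee_pos": TCP position; "eef_rot": TCP orientation; "ft_force": force on the tool from outside, world axes, zero at the start; "torque": the same for the moment, N m; "width": finger opening in m.
Only numpy, scipy, OpenCV 4.12 (cv2) and the standard library are available. Lean on these libraries where they do the work, as an engineer would, in place of code of your own. Each camera call takes 0.05 s, during which the arm holds its last target.

### The job

The lather machine rocks because two of its feet stand up on the black cable cover. Lay the comb or hairbrush that is in the way of its feet on the blue mat, then turn the machine where it stands, without carrying it, until it stands still with all four feet down on the wood on either side of the cover and its spout pointing along the cover to the front of the bench (towards the robot). Then tighten its red filler cap clockwise until its clutch slips, and leave everything else where it is.

Things in the scene. Friction and masses are not known exactly. Their poses are not given: they have to be found in the camera images.
- cable_cover: flat black cable cover fixed to the bench, 8 mm high, 60 mm wide, 340 mm long. Origin on the wood under its centre line, about where the machine stands; its x axis runs along it away from the robot (100 mm of cover towards the robot, 240 mm away from it), z up. Its place and direction vary
- lather_base (a point): the same point, the centre between the four foot soles, same axes. At the start the machine is turned 35 to 55 degrees counter-clockwise (from above) from its right position, in which its x axis lies along the cover's. All feet reach the wood if it is within about 7 degrees of that and centred across the cover to about 5 mm
- lather_handle (a point): centre of the machine's black carrying handle: a level round bar 15 mm in diameter along the machine's y, 80 mm free between its posts, 18 mm behind the machine's centre and 208 mm above the soles; free space 60 mm deep below the bar. The machine's centre of mass is 21 mm in front of the bar, 85 mm above the soles
- lather_spout (a point): steel spout on the machine's front, 72 mm in front of its centre, 80 mm above the soles
- foot_fl (a point): sole of the foot at machine x -52, y +52 mm; feet are 18 mm in diameter. Its height is 0 when it is down on the wood, 8 mm on the cover
- foot_fr (a point): sole of the foot at machine x -52, y -52 mm
- foot_bl (a point): sole of the foot at machine x +52, y +52 mm
- foot_br (a point): sole of the foot at machine x +52, y -52 mm
- cap_grip (a point): red filler cap on the machine's top, 37 mm in front of its centre: upright wing 44 mm long (along this point's x), 15 mm thick, over a steel disc 42 mm across. This point: on its axis, 170 mm above the soles, 10 mm below the wing's top, 24 mm above the disc; the handle bar is 55 mm behind and 38 mm higher. Clockwise from above tightens; seated when the wing is parallel to the handle, then it slips
- cap_thread (a joint): turn of the cap's thread, rad, growing clockwise (tightening): 0.5 to 1.15 at the start, seated hard at 1.6; takes 0.04 N m
- cap_clutch (a joint): slip of the clutch between the wing and the thread, rad, 0 at the start; it slips at 0.13 N m, that is only once the thread is seated, when the wing is turned on clockwise. Slipped means 0.2 rad or more; turning further does no harm
- comb_mid (a point): orange comb 178 mm long, lying flat, 9 mm thick: handle 20 mm wide on its +x half, head 28 mm wide on its -x half. This point: its centre, half-way up. Either comb or brush lies with its head partly under the machine, where the foot nearest the robot on the cover's +y side must come down; the other lies clear on the -y side and is to stay
- brush_mid (a point): dark wooden hairbrush 180 mm long, lying bristles down: handle 18 mm wide and 16 mm high on its +x half, head 30 mm wide and 19 mm high on its -x half. This point is its centre, 9 mm above the wood
- mat: dark blue mat fixed to the bench, 240 mm (its x) by 180 mm (its y), 3 mm thick; origin under its centre; to the robot's left or right. The steel tray is on the other side
- spray: bystander: amber spray bottle with a black trigger head, 58 mm across, 170 mm high; origin at its underside's centre
- jar: bystander: squat green glass jar with a metal lid, 68 mm across, 62 mm high; origin at its underside's centre
- talc: bystander: white talc bottle with a red cap, 50 mm across, 150 mm high; origin at its underside's centre
- mug: bystander: white shaving mug, 80 mm across, 75 mm high; origin at its underside's centre
- tin: bystander: flat dark metal tin, 86 mm across, 44 mm high; origin at its underside's centre
- clipper: bystander: red hair clipper, 165 x 46 mm, 35 mm high, lying in the steel tray; origin at its underside's centre
- lather: the whole lather machine (loose, 0.7 to 1 kg): a steel box housing 122 x 118 mm, underside 28 mm and top 140 mm above its foot soles, on four rubber feet. Origin at the centre between the soles; x to its back (spout on its -x side), z up. At the start it leans about 5 degrees, two diagonally opposite feet on the cover

How it is judged:
On the way, in this order (a step that is already met when the one before it is completed fails the run):
1. the comb or brush that was in the way lies on the mat (((x of comb_mid in the frame of mat between -0.12 and 0.12 m and y of comb_mid in the frame of mat between -0.09 and 0.09 m and height (world z) of comb_mid below 0.022 m and angle between comb_mid's own z axis and vertical below 0.25 rad) or (x of brush_mid in the frame of mat between -0.12 and 0.12 m and y of brush_mid in the frame of mat between -0.09 and 0.09 m and height (world z) of brush_mid below 0.022 m and angle between brush_mid's own z axis and vertical below 0.25 rad))), for 0.2 s.
2. the machine stands with all four feet on the wood, spout to the front (height (world z) of each of foot_fl, foot_fr, foot_bl, foot_br below 0.003 m and angle between lather_base's own z axis and vertical below 0.03 rad and x of lather_spout in the frame of cable_cover below -0.02 m and angle between the x axis of lather_base and the x axis of cable_cover, either way round below 0.35 rad and distance of lather_base from where it was at the start of the episode below 0.035 m), for 0.3 s.
3. the cap is seated and its clutch has slipped (value of joint cap_thread above 1.54 rad and value of joint cap_clutch above 0.2 rad), for 0.1 s.
At the end, for the whole second after the job is handed in: Four soles within 3 mm of the wood, tilt under 1.7 deg, at rest, base moved under 35 mm, spout to the front within 20 deg of the cover; cap thread over 1.54, clutch over 0.2 rad; the tool in the way flat with its centre on the mat, the other moved under 30 mm (all of step 2 and all of step 3 and linear speed of lather below 0.01 m/s and angular speed of lather below 0.05 rad/s and ((x of comb_mid in the frame of mat between -0.12 and 0.12 m and y of comb_mid in the frame of mat between -0.09 and 0.09 m and height (world z) of comb_mid below 0.022 m and angle between comb_mid's own z axis and vertical below 0.25 rad) or (x of brush_mid in the frame of mat between -0.12 and 0.12 m and y of brush_mid in the frame of mat between -0.09 and 0.09 m and height (world z) of brush_mid below 0.022 m and angle between brush_mid's own z axis and vertical below 0.25 rad)) and ((x of comb_mid in the frame of mat between -0.12 and 0.12 m and y of comb_mid in the frame of mat between -0.09 and 0.09 m and height (world z) of comb_mid below 0.022 m and angle between comb_mid's own z axis and vertical below 0.25 rad) or distance of comb_mid from where it was at the start of the episode below 0.03 m) and ((x of brush_mid in the frame of mat between -0.12 and 0.12 m and y of brush_mid in the frame of mat between -0.09 and 0.09 m and height (world z) of brush_mid below 0.022 m and angle between brush_mid's own z axis and vertical below 0.25 rad) or distance of brush_mid from where it was at the start of the episode below 0.03 m)); the robot touches nothing.
It fails at once if the machine is lifted more than 35 mm or tipped over 20 degrees (height (world z) of lather_base above 0.035 m or angle between lather_base's own z axis and vertical above 0.35 rad).
It fails at once if a bystander is moved more than 40 mm or tipped over (distance of any of spray, jar, talc, mug, tin, clipper from where it was at the start of the episode above 0.04 m or angle between any of spray, jar, talc, mug, tin, clipper's own z axis and vertical above 0.5 rad).
It also fails if it takes over 72 s, if anything falls off the work surface, if the arm or the gripper's body presses on something with over 40 N, if the wrist force passes 120 N, or if a joint passes its speed limit or range.

## Working session

There is one attempt and no reset: what is moved stays moved. The work goes in short steps, Python scripts to look and compute and a tool call to move; the robot and the scene stay as the last step left them, time stands still between calls to the robot, and variables do not carry over. Pictures are saved under pics/ and viewed, and the job is handed in when it is done.

Besides the shell and the picture viewer there is one more tool, called after "Request:" in YAML: its name, and indented under it one key for each argument. carry_out: Moves the arm, as the interface text tells. Its arguments: {"type":"object","properties":{"increments":{"type":"string"},"squeeze":{"type":"number"}},"required":["increments"]}

```bash
ls; mkdir -p pics
python3 - <<'E'
from bench import r
import cv2,numpy as np
s=r.read_state();print(s, r.pinch_z)
for n in("scene","top"):
    p,d=r.camera(n);cv2.imwrite(f"pics/{n}0.png",p);np.save(f"pics/{n}0.npy",d)
    m=r.camera_model(n);print(n,m)
E
```

```text
pics
{'time': 0.0, 'joint_positions': array([ 1.31038894,  0.3328575 , -0.06470145,  1.4609403 ,  0.02159846,
        1.34988799, -0.08850306]), 'joint_vel': array([-0.00134053,  0.00018951,  0.00090628,  0.00053969,  0.00154611,
        0.00102513,  0.00266708]), 'joint_torque': array([-7.48496177e-06, -6.23255253e+01,  2.46995600e-02, -3.89900386e+01,
       -6.13766955e-02,  4.00771899e-02,  1.29572954e-04]), 'ee_pos': array([ 0.14713823, -0.60703898,  0.2217634 ]), 'eef_rot': array([ 7.85999392e-01, -6.18226874e-01, -5.68164834e-04, -4.06913783e-04]), 'ft_force': array([-0.23558912, -0.84784314, -0.00731869]), 'torque': array([-0.05739874, -0.00468375, -0.02396286]), 'width': 0.08707118755883034} 0.0187
scene {'K': array([[489.25994564,   0.        , 317.54434577],
       [  0.        , 489.25994564, 234.56353172],
       [  0.        ,   0.        ,   1.        ]]), 'extrinsics': array([[ 4.31957114e-01,  7.29017065e-01, -5.30986977e-01,
         1.24904225e+00],
       [ 9.01894122e-01, -3.49020724e-01,  2.54502510e-01,
        -2.88350373e-01],
       [ 2.11213530e-04, -5.88828203e-01, -8.08258191e-01,
         1.10993834e+00],
       [ 0.00000000e+00,  0.00000000e+00,  0.00000000e+00,
         1.00000000e+00]])}
top {'K': array([[612.60445088,   0.        , 320.60245015],
       [  0.        , 612.60445088, 239.08239762],
       [  0.        ,   0.        ,   1.        ]]), 'extrinsics': array([[-0.00710262, -0.99187845,  0.12699088,  0.42653453],
       [-0.99994665,  0.00799744,  0.00653782, -0.01528232],
       [-0.00750033, -0.12693767, -0.99188234,  1.57814385],
       [ 0.        ,  0.        ,  0.        ,  1.        ]])}
```

View pics/scene0.png

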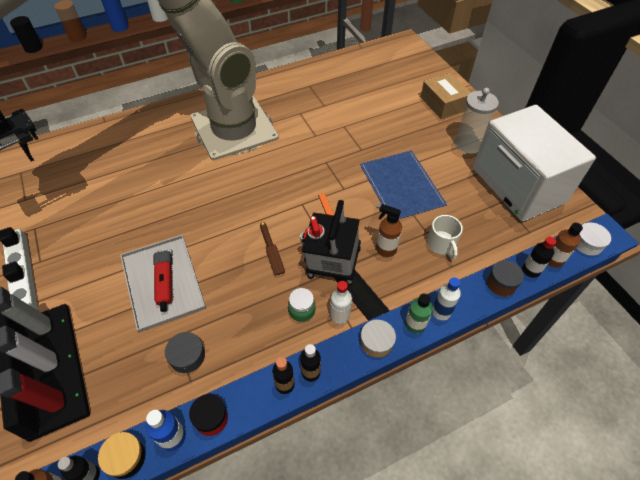

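View pics/top0.png

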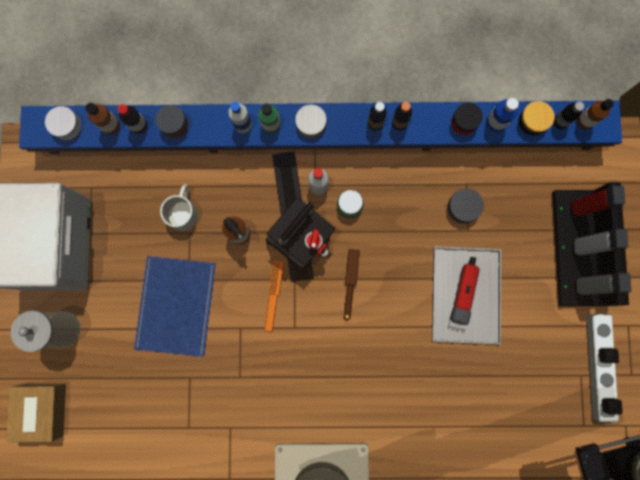

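The comb (orange, top image ~(273,300)) is in the way with its head under the machine at (300,240). The mat is at (175,305), on the left. The brush is clear at (350,280).

```bash
cat > h.py <<'E'
from bench import r
import cv2,numpy as np
from scipy.spatial.transform import Rotation as R
def ray(m,uv,z):
    K=m["K"];E=m["extrinsics"]
    uv=np.atleast_2d(uv).astype(float)
    d=np.c_[(uv-K[[0,1],[2,2]])/K[[0,1],[0,1]],np.ones(len(uv))]@E[:3,:3].T
    o=E[:3,3]; return o+d*((z-o[2])/d[:,2:3])
def cloud(m,d):
    K=m["K"];E=m["extrinsics"];v,u=np.mgrid[:480,:640]
    P=np.dstack([(u-K[0,2])/K[0,0]*d,(v-K[1,2])/K[1,1]*d,d])
    return P@E[:3,:3].T+E[:3,3]
def proj(m,P):
    E=m["extrinsics"];p=(np.atleast_2d(P)-E[:3,3])@E[:3,:3];q=p@m["K"].T;return q[:,:2]/q[:,2:]
E
python3 - <<'E'
from h import *
p=cv2.imread("pics/top0.png");m=r.camera_model("top");d=np.load("pics/top0.npy")
cv2.imwrite("pics/crop0.png",cv2.resize(p[140:340,215:375],None,fx=4,fy=4,interpolation=cv2.INTER_CUBIC)[:600*4//3*1][:800])
c=cv2.resize(p[145:345,210:370],None,fx=3,fy=3,interpolation=cv2.INTER_CUBIC);cv2.imwrite("pics/crop0.png",c)
hsv=cv2.cvtColor(p,cv2.COLOR_BGR2HSV)
def blob(mask,z,box,name):
    M=np.zeros_like(mask);x0,y0,x1,y1=box;M[y0:y1,x0:x1]=mask[y0:y1,x0:x1]
    cs,_=cv2.findContours(M,cv2.RETR_EXTERNAL,cv2.CHAIN_APPROX_NONE)
    c=max(cs,key=cv2.contourArea)[:,0]
    w=ray(m,c,z)[:,:2].astype(np.float32)
    rc=cv2.minAreaRect(w);print(name,rc,"\n",cv2.boxPoints(rc).round(4).tolist())
    return w
blob(cv2.inRange(hsv,(100,80,30),(125,255,200)),.003,(120,245,225,365),"mat")
w=blob(cv2.inRange(hsv,(5,200,150),(18,255,255)),.009,(255,250,295,340),"comb")
print(w[w[:,0].argmin()],w[w[:,0].argmax()])
blob(cv2.inRange(hsv,(0,0,0),(180,255,45)),.008,(265,148,302,205),"cover")
b=blob(cv2.inRange(hsv,(0,80,0),(20,255,110)),.015,(340,245,365,325),"brush")
P=cloud(m,d)
print("hsv comb",hsv[300,271],"wood",hsv[350,271],hsv[280,350],hsv[180,285])
for n,(u,v) in dict(talc=(318,173),jar=(350,202),spray=(236,229),mug=(178,212)).items(): print(n,P[v,u])
E
```

```text
mat ((0.4598831534385681, 0.3698807954788208), (0.17537109553813934, 0.23495569825172424), 83.83633422851562) 
 [[0.3337000012397766, 0.2953000068664551], [0.567300021648407, 0.2700999975204468], [0.5860999822616577, 0.44440001249313354], [0.35249999165534973, 0.46970000863075256]]
comb ((0.4736842215061188, 0.11754830926656723), (0.01965385489165783, 0.1580439805984497), 80.32259368896484) 
 [[0.39410001039505005, 0.12110000103712082], [0.5498999953269958, 0.09459999948740005], [0.5532000064849854, 0.11400000005960464], [0.39739999175071716, 0.1404999941587448]]
[0.39602467 0.12249191] [0.5508704  0.10500023]
cover ((0.7886404991149902, 0.08388920873403549), (0.14210720360279083, 0.05773835629224777), 6.991382122039795) 
 [[0.7146000266075134, 0.1039000004529953], [0.7215999960899353, 0.04659999907016754], [0.8626999855041504, 0.06390000134706497], [0.8557000160217285, 0.12120000272989273]]
brush ((0.5114270448684692, -0.08092878013849258), (0.03564978018403053, 0.1796807497739792), 86.54884338378906) 
 [[0.4207000136375427, -0.093299999833107], [0.6000000238418579, -0.10409999638795853], [0.6021999716758728, -0.06849999725818634], [0.4228000044822693, -0.05770000070333481]]
hsv comb [ 13 210 211] wood [ 14 152 143] [ 12 166  83] [17 62 29]
talc [ 0.76771452 -0.00081513  0.15205549]
jar [ 0.7139217  -0.07983068  0.06253904]
spray [ 0.42653453 -0.01528232  1.57814385]
mug [ 0.70324978  0.36804619 -0.0012345 ]
```

View pics/crop0.png

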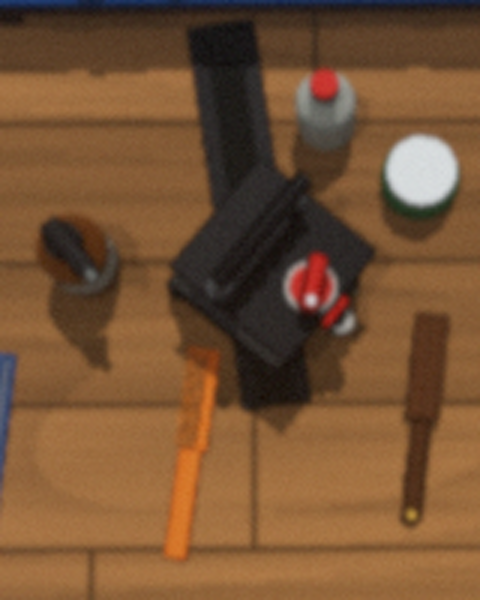

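Run:
```python
from h import *
m=r.camera_model("top");d=np.load("pics/top0.npy");P=cloud(m,d);p=cv2.imread("pics/top0.png");hsv=cv2.cvtColor(p,cv2.COLOR_BGR2HSV)
c=np.array([[190,30],[255,25],[245,405],[310,398]])/3+[210,145]
w=ray(m,c,.008)[:,:2];print("cover corners",w.round(4).tolist())
f=(w[0]+w[1])/2;n=(w[2]+w[3])/2;print(f,n,np.linalg.norm(f-n),np.degrees(np.arctan2(*(f-n)[::-1])))
sub=P[195:290,260:345];g=hsv[195:290,260:345]
z=sub[...,2]
for nm,mk in dict(handle=(z>.195)&(z<.24)&(g[...,2]<80), top=(z>.13)&(z<.155)&(g[...,2]<80), red=(g[...,1]>150)&(g[...,2]>110)&((g[...,0]<6)|(g[...,0]>174))&(z>.15)).items():
    q=sub[mk]; rc=cv2.minAreaRect(q[:,:2].astype(np.float32)); print(nm,len(q),q.mean(0).round(4),np.percentile(q[:,2],[5,50,95]).round(4),rc, cv2.boxPoints(rc).round(3).tolist())
    e,v=np.linalg.eigh(np.cov(q[:,:2].T)); print(np.degrees(np.arctan2(v[1,1],v[0,1])), np.sqrt(e))
    if nm=="top":
        A=np.c_[q[:,:2],np.ones(len(q))];s=np.linalg.lstsq(A,q[:,2],rcond=None)[0];print("plane",s)
m=r.camera_model("scene");d=np.load("pics/scene0.npy");P=cloud(m,d)
q=P.reshape(-1,3);k=(abs(q[:,0]-.64)<.1)&(abs(q[:,1]-.06)<.12)&(q[:,2]>.195)
q=q[k];print("scene handle",q.mean(0),cv2.minAreaRect(q[:,:2].astype(np.float32)),q[:,2].max())
```

```text
cover corners [[0.8517, 0.1179], [0.8556, 0.0608], [0.5224, 0.07], [0.528, 0.0144]]
[0.85364137 0.08936087] [0.52521175 0.04219593] 0.3317989550076228 8.172228385601036
handle 316 [0.6398 0.0477 0.2227] [0.2162 0.2229 0.2295] ((0.6409887671470642, 0.04804554581642151), (0.016136862337589264, 0.10603590309619904), 50.41536331176758) [[0.5950000286102295, 0.07599999755620956], [0.6769999861717224, 0.00800000037997961], [0.6869999766349792, 0.019999999552965164], [0.6050000190734863, 0.08799999952316284]]
140.66263629732157 [0.00431903 0.03103204]
top 1690 [0.6284 0.0399 0.1474] [0.1397 0.1479 0.154 ] ((0.6270350217819214, 0.038481906056404114), (0.1270875334739685, 0.11651299893856049), 50.68025207519531) [[0.5419999957084656, 0.026000000536441803], [0.6320000290870667, -0.04800000041723251], [0.7120000123977661, 0.050999999046325684], [0.621999979019165, 0.125]]
176.71305264729105 [0.03365503 0.03686871]
plane [-0.01074729  0.08875256  0.15061158]
red 132 [0.6093 0.0102 0.1745] [0.1526 0.1823 0.1875] ((0.6089067459106445, 0.010074935853481293), (0.03255496919155121, 0.03322243690490723), 28.748262405395508) [[0.5870000123977661, 0.017000000923871994], [0.6029999852180481, -0.012000000104308128], [0.6309999823570251, 0.003000000026077032], [0.6150000095367432, 0.03200000151991844]]
151.50124834056976 [0.00727628 0.00913758]
scene handle [0.64602211 0.04731101 0.22109502] ((0.6420871019363403, 0.04941841959953308), (0.015474542044103146, 0.10828642547130585), 50.75473403930664) 0.22997750107268589
```

Run:
```python
import cv2
p=cv2.imread("pics/scene0.png")
cv2.imwrite("pics/sc0.png",cv2.resize(p[170:340,240:480],None,fx=3.2,fy=3.2,interpolation=cv2.INTER_CUBIC))
```

```text
(no output)
```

View pics/sc0.png

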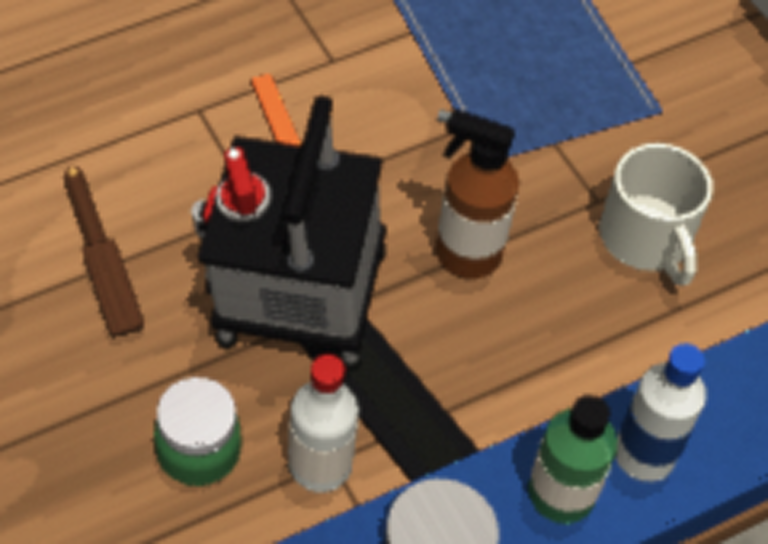

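```bash
cat >> h.py <<'E'
def Rd(yaw):
    a=np.radians(yaw)
    x=np.array([np.cos(a),np.sin(a),0]);z=np.array([0,0,-1.]);return np.c_[x,np.cross(z,x),z]
def state():
    s=r.read_state();Rm=R.from_quat(s["eef_rot"]).as_matrix()
    print("t %.2f"%s["time"],"tcp",s["ee_pos"].round(4),"yaw %.2f"%np.degrees(np.arctan2(Rm[1,0],Rm[0,0])),"tilt %.2f"%np.degrees(np.arccos(-Rm[2,2])),"F",s["ft_force"].round(1),"T",s["torque"].round(2),"w %.4f"%s["width"],"j7 %.2f"%s["joint_positions"][6]);return s,Rm
def plan(ways):
    """ways: 5 of (x,y,z,yaw,grip) TCP world"""
    s,Rm=state();o=[]
    for x,y,z,yaw,g in ways:
        rv=np.degrees(R.from_matrix(Rm.T@Rd(yaw)).as_rotvec());t=Rm.T@(np.array([x,y,z])-s["ee_pos"])
        o.append(" ".join("%.1f"%v for v in rv)+" "+" ".join("%.4f"%v for v in t)+" %g"%g)
    print("; ".join(o))
def lin(x,y,z,yaw,g,n=5,hold=0):
    s=r.read_state();Rm=R.from_quat(s["eef_rot"]).as_matrix();y0=np.degrees(np.arctan2(Rm[1,0],Rm[0,0]));dy=(yaw-y0+180)%360-180
    w=[tuple(s["ee_pos"]+(np.array([x,y,z])-s["ee_pos"])*k/n)+(y0+dy*k/n,g) for k in range(1,n+1)]
    plan(w+[w[-1]]*(5-n))
def cyl(az,rad,z,yaw,g,dyaw):
    s=r.read_state();e=s["ee_pos"];Rm=R.from_quat(s["eef_rot"]).as_matrix();y0=np.degrees(np.arctan2(Rm[1,0],Rm[0,0]))
    a0=np.degrees(np.arctan2(e[1],e[0]));r0=np.hypot(*e[:2]);w=[]
    for k in range(1,6):
        f=k/5;a=np.radians(a0+(az-a0)*f);q=r0+(rad-r0)*f
        w.append((q*np.cos(a),q*np.sin(a),e[2]+(z-e[2])*f,y0+dyaw*f,g))
    plan(w)
E
python3 -c "
from h import *
cyl(-46,.57,.22,0,.087,52)"
```

```text
t 0.10 tcp [ 0.1472 -0.6071  0.2218] yaw -76.37 tilt 0.07 F [-0.7 -0.5  0.6] T [-0.06 -0.02  0.01] w 0.0874 j7 -0.09
-0.0 0.1 -10.4 -0.0144 -0.0650 0.0004 0.087; -0.0 0.1 -20.8 -0.0354 -0.1269 0.0008 0.087; -0.0 0.1 -31.2 -0.0625 -0.1851 0.0012 0.087; -0.0 0.1 -41.6 -0.0952 -0.2391 0.0016 0.087; -0.0 0.1 -52.0 -0.1329 -0.2882 0.0020 0.087
```

Request:
carry_out:
  increments: "0 0 -10.4 -0.014 -0.060 0 0.087; 0 0 -20.8 -0.035 -0.120 0 0.087; 0 0 -31.2 -0.062 -0.180 0 0.087; 0 0 -41.6 -0.095 -0.235 0 0.087; 0 0 -52 -0.133 -0.288 0.002 0.087"
  squeeze: 20

```text
time: 0.72
ee_pos: [0.3913, -0.4148, 0.22]
eef_rot: [0.978, -0.208, -0.0, -0.001]
ft_force: [1.5, -0.3, -0.3]
width: 0.0867
```

```bash
python3 -c "
from h import *
cyl(-15,.5,.2,0,.087,52)"
```

```text
t 0.72 tcp [ 0.3913 -0.4148  0.22  ] yaw -24.02 tilt 0.08 F [ 1.5 -0.3 -0.3] T [-0.05 -0.09 -0.06] w 0.0867 j7 0.25
-0.1 0.0 -10.4 0.0075 -0.0634 0.0041 0.087; -0.1 0.0 -20.8 0.0077 -0.1256 0.0081 0.087; -0.1 0.0 -31.2 0.0008 -0.1860 0.0122 0.087; -0.1 0.0 -41.6 -0.0128 -0.2437 0.0163 0.087; -0.1 0.0 -52.0 -0.0324 -0.2980 0.0203 0.087
```

Request:
carry_out:
  increments: "0 0 -10.4 0.008 -0.060 0.004 0.087; 0 0 -20.8 0.008 -0.121 0.008 0.087; 0 0 -31.2 0.001 -0.182 0.012 0.087; 0 0 -41.6 -0.013 -0.242 0.016 0.087; 0 0 -52 -0.032 -0.298 0.020 0.087"

```text
time: 1.35
ee_pos: [0.4834, -0.1273, 0.2]
eef_rot: [0.97, 0.245, -0.0, -0.001]
ft_force: [1.1, -0.3, 0.7]
width: 0.0872
```

```bash
python3 -c "
from h import *
lin(.437,.124,.12,80.3,.06)"
```

```text
t 1.35 tcp [ 0.4834 -0.1273  0.2   ] yaw 28.35 tilt 0.09 F [ 1.1 -0.3  0.7] T [-0.02 -0.13 -0.05] w 0.0872 j7 0.60
-0.1 -0.0 -10.4 0.0157 -0.0486 0.0161 0.06; -0.1 -0.0 -20.8 0.0314 -0.0972 0.0322 0.06; -0.1 -0.0 -31.2 0.0471 -0.1459 0.0482 0.06; -0.1 -0.0 -41.6 0.0628 -0.1945 0.0643 0.06; -0.1 -0.1 -51.9 0.0785 -0.2431 0.0804 0.06
```

Request:
carry_out:
  increments: "0 0 -10.4 0.016 -0.049 0.016 0.06; 0 0 -20.8 0.031 -0.097 0.032 0.06; 0 0 -31.2 0.047 -0.146 0.048 0.06; 0 0 -41.6 0.063 -0.194 0.064 0.06; 0 0 -52 0.0785 -0.243 0.080 0.06"

```text
time: 1.98
ee_pos: [0.4365, 0.1252, 0.1199]
eef_rot: [0.762, 0.647, 0.0, -0.0]
ft_force: [1.3, -0.0, -0.0]
width: 0.0605
```

Run:
```python
from h import *
state();m=r.camera_model("wrist");p,d=r.camera("wrist");cv2.imwrite("pics/w1.png",p)
hsv=cv2.cvtColor(p,cv2.COLOR_BGR2HSV);M=cv2.inRange(hsv,(5,200,120),(18,255,255))
c=max(cv2.findContours(M,0,1)[0],key=cv2.contourArea)[:,0]
w=ray(m,c,.009)[:,:2].astype(np.float32);rc=cv2.minAreaRect(w);print(rc,cv2.boxPoints(rc).round(4).tolist())
h=w[w[:,0]<.47];print(cv2.minAreaRect(h))
lin(.437,.124,.004,80.3,.06)
```

```text
t 1.98 tcp [0.4365 0.1252 0.1199] yaw 80.67 tilt 0.06 F [ 1.3 -0.  -0. ] T [ 0.06 -0.23  0.02] w 0.0605 j7 0.94Traceback (most recent call last):
  File "<stdin>", line 4, in <module>
ValueError: max() iterable argument is empty
```

View pics/w1.png

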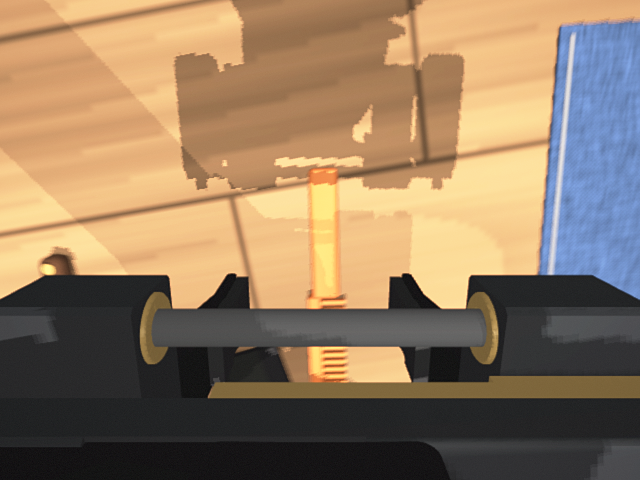

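The wrist view shows the comb handle from (323,172) to the head shoulder at (325,295), in line with the jaws.

Run:
```python
from h import *
m=r.camera_model("wrist")
print(ray(m,[[323,172],[325,295],[311,280],[340,280]],.009).round(4))
lin(.437,.124,.004,80.3,.06)
```

```text
[[0.3912 0.1417 0.009 ]
 [0.4791 0.1304 0.009 ]
 [0.4661 0.1221 0.009 ]
 [0.4692 0.1427 0.009 ]]
t 2.02 tcp [0.4338 0.1317 0.1186] yaw 81.58 tilt 0.24 F [-4.6  4.9 -1.6] T [ 0.42  0.17 -0.01] w 0.0604 j7 0.94
-0.1 -0.2 0.3 -0.0015 0.0009 0.0229 0.06; -0.1 -0.2 0.5 -0.0030 0.0018 0.0458 0.06; -0.1 -0.2 0.8 -0.0045 0.0028 0.0687 0.06; -0.1 -0.2 1.0 -0.0060 0.0037 0.0917 0.06; -0.1 -0.2 1.3 -0.0075 0.0046 0.1146 0.06
```

Request:
carry_out:
  increments: "0 0 0.5 -0.003 0.002 0.020 0.06; 0 0 1 -0.006 0.004 0.050 0.06; 0 0 1.3 -0.0075 0.0046 0.080 0.06; 0 0 1.3 -0.0075 0.0046 0.105 0.06; 0 0 1.3 -0.0075 0.0046 0.1146 0.06"

```text
time: 2.65
ee_pos: [0.436, 0.1239, 0.0027]
eef_rot: [0.764, 0.645, -0.001, -0.003]
ft_force: [-0.8, 0.5, 0.7]
width: 0.0599
```

Run:
```python
from h import *
state();m=r.camera_model("wrist");p,d=r.camera("wrist");cv2.imwrite("pics/w2.png",p)
lin(.437,.124,.004,80.3,.0)
```

```text
t 2.65 tcp [0.436  0.1239 0.0027] yaw 80.29 tilt 0.33 F [-0.8  0.5  0.7] T [ 0.1  -0.13  0.06] w 0.0599 j7 0.76
t 2.70 tcp [0.436  0.1238 0.0025] yaw 80.28 tilt 0.32 F [-0.1 -1.2  0.1] T [ 0.03 -0.13  0.02] w 0.0600 j7 0.76
-0.3 -0.2 -0.0 0.0001 0.0002 -0.0003 0; -0.3 -0.2 -0.0 0.0001 0.0004 -0.0006 0; -0.3 -0.2 -0.0 0.0002 0.0006 -0.0009 0; -0.3 -0.2 -0.0 0.0003 0.0008 -0.0012 0; -0.3 -0.2 -0.0 0.0003 0.0009 -0.0015 0
```

View pics/w2.png

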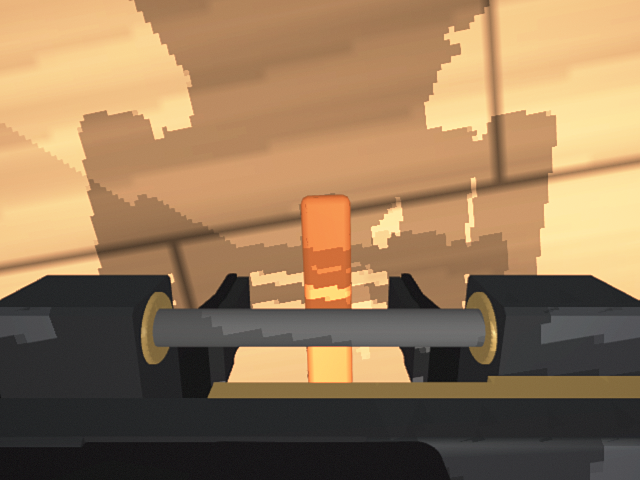

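The comb handle (x 303–351) runs centrally between the fingers. I'll close on it.

Request:
carry_out:
  increments: "0 0 0 0 0 0 0; 0 0 0 0 0 0 0; 0 0 0 0 0 0 0; 0 0 0 0 0 0 0; 0 0 0 0 0 -0.006 0"
  squeeze: 25

```text
time: 3.32
ee_pos: [0.4358, 0.1238, 0.0086]
eef_rot: [0.764, 0.645, -0.001, -0.003]
ft_force: [1.1, 1.1, -0.3]
width: 0.0193
```

Run:
```python
from h import *
lin(.437,.124,.01,80.3,.0)
lin(.437,.26,.014,80.3,.0,5)
```

```text
t 3.33 tcp [0.4358 0.1238 0.0086] yaw 80.29 tilt 0.35 F [ 1.1  1.1 -0.3] T [ 0.15 -0.09  0.02] w 0.0193 j7 0.77
-0.3 -0.2 -0.0 0.0001 0.0002 -0.0003 0; -0.3 -0.2 -0.0 0.0002 0.0005 -0.0006 0; -0.3 -0.2 -0.0 0.0002 0.0007 -0.0009 0; -0.3 -0.2 -0.0 0.0003 0.0009 -0.0012 0; -0.3 -0.2 -0.0 0.0004 0.0012 -0.0015 0
t 3.33 tcp [0.4358 0.1238 0.0086] yaw 80.29 tilt 0.35 F [ 1.1  1.1 -0.3] T [ 0.15 -0.09  0.02] w 0.0193 j7 0.77
-0.3 -0.2 -0.0 0.0269 -0.0044 -0.0010 0; -0.3 -0.2 -0.0 0.0538 -0.0087 -0.0020 0; -0.3 -0.2 -0.0 0.0807 -0.0131 -0.0030 0; -0.3 -0.2 -0.0 0.1076 -0.0174 -0.0040 0; -0.3 -0.2 -0.0 0.1345 -0.0218 -0.0050 0
```

Request:
carry_out:
  increments: "0 0 0 0.015 -0.003 0 0; 0 0 0 0.035 -0.006 0 0; 0 0 0 0.062 -0.010 -0.002 0; 0 0 0 0.090 -0.015 -0.012 0; 0 0 0 0.120 -0.020 -0.022 0"

```text
time: 3.95
ee_pos: [0.4364, 0.2461, 0.0316]
eef_rot: [0.765, 0.645, -0.001, -0.003]
ft_force: [0.6, 0.3, -0.1]
width: 0.0191
```

Run:
```python
from h import *
lin(.432,.377,.03,80.3,.0)
```

```text
t 3.95 tcp [0.4364 0.2461 0.0316] yaw 80.27 tilt 0.35 F [ 0.6  0.3 -0.1] T [ 0.11 -0.17  0.02] w 0.0191 j7 0.51
-0.3 -0.1 -0.0 0.0257 -0.0053 0.0004 0; -0.3 -0.1 -0.0 0.0513 -0.0106 0.0008 0; -0.3 -0.1 -0.0 0.0770 -0.0159 0.0012 0; -0.3 -0.1 -0.0 0.1026 -0.0212 0.0017 0; -0.3 -0.1 -0.0 0.1283 -0.0264 0.0021 0
```

Request:
carry_out:
  increments: "0 0 0 0.030 -0.006 0 0; 0 0 0 0.070 -0.014 0 0; 0 0 0 0.110 -0.022 0 0; 0 0 0 0.1285 -0.0265 0 0; 0 0 0 0.1285 -0.0265 0.010 0"

```text
time: 4.58
ee_pos: [0.4316, 0.3791, 0.0226]
eef_rot: [0.764, 0.645, -0.0, -0.003]
ft_force: [-0.4, 0.4, -0.1]
width: 0.0193
```

Run:
```python
from h import *
state()
p,d=r.camera("top");cv2.imwrite("pics/t2.png",p[150:390,100:420])
state()
```

```text
t 4.58 tcp [0.4316 0.3791 0.0226] yaw 80.39 tilt 0.39 F [-0.4  0.4 -0.1] T [ 0.05 -0.07 -0.04] w 0.0193 j7 0.26
t 4.62 tcp [0.4314 0.3766 0.0205] yaw 80.31 tilt 0.38 F [-0.1 -1.8 -2.4] T [-0.   -0.11  0.  ] w 0.0194 j7 0.26
```

View pics/t2.png

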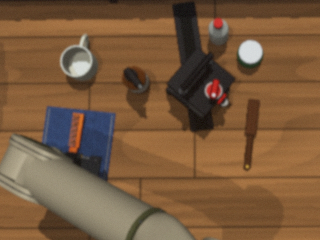

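The comb hangs over the mat, its head visible at (75,130), and the machine hasn't moved. I'll lower it and release.

Request:
carry_out:
  increments: "0 0 0 0 0 0.008 0; 0 0 0 0 0 0.014 0; 0 0 0 0 0 0.014 0; 0 0 0 0 0 0.014 0.05; 0 0 0 0 0 0.014 0.05"

```text
time: 5.25
ee_pos: [0.4315, 0.376, 0.0062]
eef_rot: [0.765, 0.645, -0.002, -0.003]
ft_force: [0.5, 0.3, 0.2]
width: 0.0321
```

Run:
```python
from h import *
state()
```

```text
t 5.25 tcp [0.4315 0.376  0.0062] yaw 80.27 tilt 0.38 F [0.5 0.3 0.2] T [ 0.09 -0.18  0.04] w 0.0321 j7 0.25
```

Request:
carry_out:
  increments: "0 0 0 0 0 0 0.06; 0 0 0 0 0 -0.05 0.06; 0 0 0 0 0 -0.11 0.06; 0 0 0 0.01 0 -0.17 0.06; 0 0 0 0.02 0 -0.23 0.06"

```text
time: 5.88
ee_pos: [0.4362, 0.3951, 0.2382]
eef_rot: [0.765, 0.644, -0.002, -0.003]
ft_force: [1.4, 0.3, -0.7]
width: 0.0598
```

Run:
```python
from h import *
state()
p,d=r.camera("scene");cv2.imwrite("pics/s3.png",p)
p,d=r.camera("top");cv2.imwrite("pics/t3.png",p[140:380,100:420]);np.save("pics/t3.npy",d);cv2.imwrite("pics/t3f.png",p)
```

```text
t 5.88 tcp [0.4362 0.3951 0.2382] yaw 80.25 tilt 0.37 F [ 1.4  0.3 -0.7] T [ 0.09 -0.2  -0.02] w 0.0598 j7 0.37
```

View pics/s3.png

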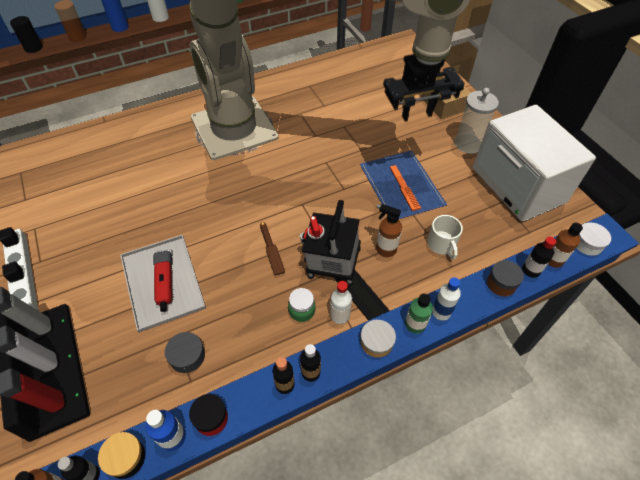

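View pics/t3.png

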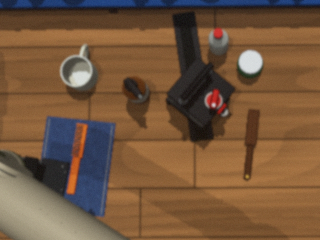

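The comb lies flat on the mat, at (403,187) in the scene view. Next I'll refine the cover line.

```bash
python3 - <<'E'
from h import *
m=r.camera_model("top");p=cv2.imread("pics/t3f.png");g=cv2.GaussianBlur(p,(3,3),0).max(2).astype(float)
L=[];Rr=[]
for v in list(range(153,200,3))+[268,270,272,274,276,278]:
    row=g[v,262:325];print(v,row.astype(int)[::2].tolist()) if v%9==0 or v>260 else 0
    k=np.where(row<62)[0]
    if len(k): L.append((262+k.min()-.5,v));Rr.append((262+k.max()+.5,v))
for n,e in(("L",L),("R",Rr)):
    w=ray(m,e,.008)[:,:2];print(n,w.round(4).tolist())
E
python3 - <<'E'
import cv2
p=cv2.imread("pics/s3.png");cv2.imwrite("pics/s3c.png",cv2.resize(p[180:330,270:420],None,fx=4,fy=4,interpolation=cv2.INTER_CUBIC))
E
```

```text
153 [67, 68, 69, 69, 69, 64, 55, 51, 45, 39, 36, 32, 30, 27, 25, 26, 43, 71, 72, 72, 73, 74, 74, 73, 73, 71, 60, 66, 74, 73, 73, 78]
162 [89, 87, 89, 89, 87, 72, 35, 24, 22, 22, 23, 23, 24, 23, 24, 24, 30, 60, 83, 88, 88, 89, 88, 90, 91, 89, 76, 83, 93, 93, 96, 94]
171 [159, 160, 162, 162, 163, 157, 107, 53, 43, 36, 30, 30, 30, 29, 33, 44, 48, 63, 128, 159, 157, 158, 158, 156, 154, 160, 184, 198, 201, 197, 177, 158]
180 [157, 157, 157, 155, 155, 154, 137, 76, 47, 44, 34, 30, 29, 30, 30, 35, 47, 50, 83, 137, 149, 148, 145, 135, 135, 129, 108, 97, 91, 96, 121, 138]
189 [132, 129, 129, 128, 128, 129, 127, 105, 58, 47, 41, 30, 30, 31, 30, 32, 38, 49, 52, 87, 120, 124, 121, 100, 80, 79, 83, 80, 82, 82, 79, 73]
198 [128, 130, 129, 129, 130, 130, 130, 125, 84, 51, 45, 38, 30, 30, 30, 31, 33, 41, 44, 57, 108, 133, 121, 87, 76, 77, 77, 78, 78, 79, 79, 82]
268 [144, 145, 144, 145, 145, 144, 134, 113, 90, 83, 81, 81, 80, 63, 37, 31, 28, 27, 29, 28, 29, 29, 25, 29, 33, 52, 78, 80, 81, 82, 86, 112]
270 [142, 141, 142, 141, 141, 141, 140, 131, 113, 94, 81, 80, 80, 68, 39, 31, 29, 25, 26, 26, 26, 2
[... 710 characters left out ...]
1174], [0.8166, 0.1147], [0.8085, 0.1121], [0.8005, 0.1121], [0.7924, 0.1094], [0.7844, 0.1094], [0.7764, 0.1094], [0.7684, 0.1068], [0.7604, 0.1067], [0.7524, 0.1067], [0.7444, 0.1041], [0.7365, 0.1041], [0.5533, 0.0781], [0.5482, 0.0781], [0.543, 0.0781], [0.5379, 0.0781], [0.5327, 0.0755], [0.5276, 0.0755]]
R [[0.856, 0.0069], [0.8484, 0.0595], [0.8403, 0.0595], [0.8322, 0.0569], [0.8242, 0.057], [0.8161, 0.0596], [0.8081, 0.0596], [0.8, 0.057], [0.792, 0.057], [0.7839, 0.0544], [0.7759, 0.0544], [0.7679, 0.0518], [0.7599, 0.0519], [0.7519, 0.0493], [0.7439, 0.0493], [0.736, 0.0467], [0.5528, 0.0164], [0.5477, 0.0164], [0.5425, 0.0139], [0.5374, 0.0139], [0.5323, 0.014], [0.5272, 0.0166]]
```

View pics/s3c.png

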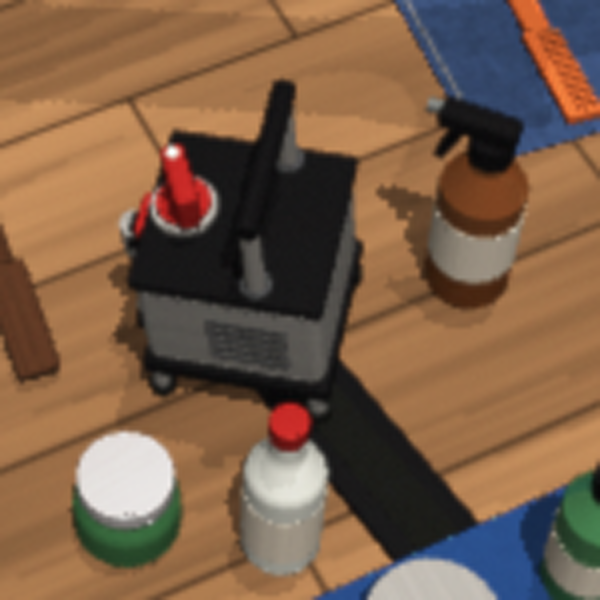

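Run:
```python
from h import *
lin(.56,.20,.28,58,.06)
```

```text
t 5.97 tcp [0.4373 0.3985 0.2429] yaw 80.32 tilt 0.50 F [-0.9  1.1 -0.2] T [ 0.1  -0.1  -0.02] w 0.0597 j7 0.37
-0.1 -0.5 4.5 -0.0349 0.0309 -0.0077 0.06; -0.1 -0.5 8.9 -0.0699 0.0617 -0.0155 0.06; -0.1 -0.5 13.4 -0.1048 0.0926 -0.0232 0.06; -0.1 -0.5 17.9 -0.1398 0.1234 -0.0310 0.06; -0.2 -0.5 22.3 -0.1747 0.1543 -0.0387 0.06
```

Request:
carry_out:
  increments: "0 0 4.5 -0.035 0.031 -0.012 0.06; 0 -0.5 9 -0.07 0.062 -0.024 0.06; 0 -0.5 13.5 -0.105 0.093 -0.039 0.06; 0 -0.5 18 -0.14 0.123 -0.039 0.06; 0 -0.5 22.3 -0.175 0.154 -0.039 0.06"

```text
time: 6.6
ee_pos: [0.5603, 0.1982, 0.2801]
eef_rot: [0.875, 0.484, -0.001, -0.001]
ft_force: [0.2, 0.8, -0.2]
width: 0.06
```

Run:
```python
from h import *
lin(.6415,.0487,.27,50.5,.06,4)
```

```text
t 6.60 tcp [0.5603 0.1982 0.2801] yaw 57.88 tilt 0.14 F [ 0.2  0.8 -0.2] T [ 0.05 -0.21 -0.  ] w 0.0600 j7 0.42
-0.1 0.1 1.8 -0.0209 0.0371 0.0025 0.06; -0.1 0.1 3.7 -0.0417 0.0742 0.0049 0.06; -0.1 0.1 5.5 -0.0626 0.1113 0.0074 0.06; -0.1 0.1 7.4 -0.0834 0.1483 0.0098 0.06; -0.1 0.1 7.4 -0.0834 0.1483 0.0098 0.06
```

Request:
carry_out:
  increments: "0 0 1.8 -0.021 0.037 0.002 0.06; 0 0 3.7 -0.042 0.074 0.005 0.06; 0 0 5.5 -0.063 0.111 0.007 0.06; 0 0 7.4 -0.0834 0.1483 0.010 0.06; 0 0 7.4 -0.0834 0.1483 0.010 0.06"

```text
time: 7.22
ee_pos: [0.643, 0.0435, 0.2683]
eef_rot: [0.906, 0.423, -0.002, -0.0]
ft_force: [-0.3, 0.9, -0.7]
width: 0.0601
```

Run:
```python
from h import *
state();p,d=r.camera("wrist");cv2.imwrite("pics/w4.png",p)
lin(.6415,.0487,.197,50.5,.06,4)
```

```text
t 7.22 tcp [0.643  0.0435 0.2683] yaw 50.08 tilt 0.23 F [-0.3  0.9 -0.7] T [ 0.07 -0.19 -0.02] w 0.0601 j7 0.55
t 7.28 tcp [0.6422 0.0465 0.2689] yaw 50.29 tilt 0.22 F [-0.4  1.2  0.1] T [ 0.08 -0.15  0.05] w 0.0599 j7 0.55
-0.2 0.1 -0.1 0.0004 -0.0004 0.0180 0.06; -0.2 0.1 -0.1 0.0007 -0.0009 0.0359 0.06; -0.2 0.1 -0.2 0.0011 -0.0013 0.0539 0.06; -0.2 0.1 -0.2 0.0014 -0.0017 0.0719 0.06; -0.2 0.1 -0.2 0.0014 -0.0017 0.0719 0.06
```

View pics/w4.png

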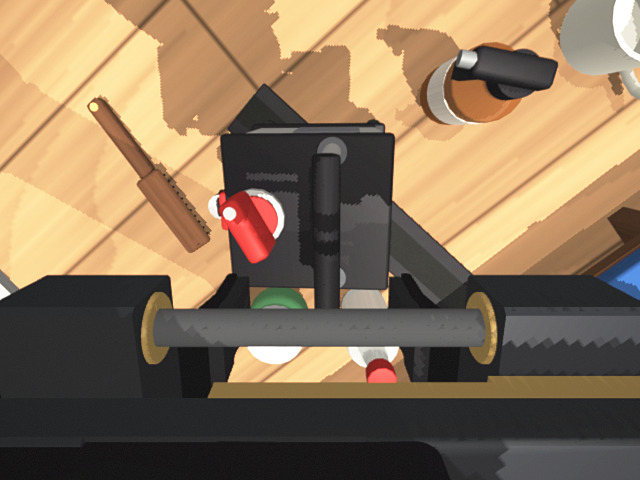

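The bar at x≈327 is centred and parallel to the jaws. Its wing leans about 37° counter-clockwise of it. I'll descend and grip.

Request:
carry_out:
  increments: "0 0 0 0 0 0.018 0.06; 0 0 0 0.001 -0.001 0.036 0.06; 0 0 0 0.0015 -0.0015 0.054 0.06; 0 0 0 0.0015 -0.0015 0.070 0.06; 0 0 0 0.0015 -0.0015 0.072 0.06"

```text
time: 7.9
ee_pos: [0.641, 0.0485, 0.1953]
eef_rot: [0.905, 0.425, -0.003, -0.001]
ft_force: [0.2, 0.6, 0.8]
width: 0.0601
```

Request:
carry_out:
  increments: "0 0 0 0 0 0 0; 0 0 0 0 0 0 0; 0 0 0 0 0 0 0; 0 0 0 0 0 0 0; 0 0 0 0 0 0 0"
  squeeze: 45

```text
time: 8.52
ee_pos: [0.6411, 0.0485, 0.1954]
eef_rot: [0.905, 0.425, -0.003, -0.001]
ft_force: [0.2, 0.1, -0.2]
width: 0.018
```

Run:
```python
from h import *
s,Rm=state()
c=np.array([.6265,.0545]);rel=s["ee_pos"][:2]-c
# rotate about centre in 5 parts for first call
W=[]
for k in range(1,6):
    a=50.5-(50.5-8.2)*k/5; u=np.array([np.cos(np.radians(a)),np.sin(np.radians(a))])*.018
    f=k/5; cc=np.array([.628,.0535])+f*(np.array([.626,.0585])-[.628,.0535])
    tilt=np.array([.002,-.0186])*(1-f)
    W.append((*(cc+u+tilt),.197-.003*f,a,0))
print(np.round(W,4))
plan(W)
```

```text
t 8.53 tcp [0.6411 0.0485 0.1954] yaw 50.31 tilt 0.33 F [ 0.2  0.1 -0.2] T [ 0.01 -0.18  0.03] w 0.0180 j7 0.53
[[ 0.6426  0.0517  0.1964 42.04    0.    ]
 [ 0.6434  0.0543  0.1958 33.58    0.    ]
 [ 0.6439  0.0567  0.1952 25.12    0.    ]
 [ 0.644   0.0589  0.1946 16.66    0.    ]
 [ 0.6438  0.0611  0.194   8.2     0.    ]]
t 8.53 tcp [0.6411 0.0485 0.1954] yaw 50.31 tilt 0.33 F [ 0.2  0.1 -0.2] T [ 0.01 -0.18  0.03] w 0.0180 j7 0.53
-0.2 0.2 8.3 0.0033 -0.0009 -0.0010 0; -0.2 0.2 16.7 0.0059 -0.0019 -0.0004 0; -0.2 0.2 25.2 0.0081 -0.0031 0.0002 0; -0.2 0.3 33.6 0.0099 -0.0044 0.0008 0; -0.2 0.3 42.1 0.0114 -0.0059 0.0014 0
```

Request:
carry_out:
  increments: "0 0 0 0 0 0 0; 0 0 0 0 0 0 0; 0 0 0 0 0 -0.001 0; 0 0 3 0.001 0 -0.001 0; 0 0 6 0.002 -0.0006 -0.001 0"

```text
time: 9.15
ee_pos: [0.6413, 0.0496, 0.1954]
eef_rot: [0.927, 0.376, -0.004, -0.001]
ft_force: [0.2, -0.6, -5.5]
width: 0.013
```

Run:
```python
from h import *
state()
```

```text
t 9.15 tcp [0.6413 0.0496 0.1954] yaw 44.18 tilt 0.45 F [ 0.2 -0.6 -5.5] T [-0.52 -0.23  0.09] w 0.0130 j7 0.43
```

Request:
carry_out:
  increments: "0 0 5 0.001 0 0 0; 0 0 10 0.0025 -0.001 0 0; 0 0 15 0.004 -0.002 0 0; 0 0 20 0.006 -0.003 0 0; 0 0 20 0.006 -0.003 0 0"

```text
time: 9.78
ee_pos: [0.6427, 0.056, 0.1943]
eef_rot: [0.978, 0.21, -0.005, -0.001]
ft_force: [-0.9, 0.5, -7.7]
width: 0.0133
```

Run:
```python
from h import *
state();p,d=r.camera("scene");cv2.imwrite("pics/s5.png",cv2.resize(p[150:330,250:430],None,fx=3.3,fy=3.3));
lin(.6438,.0605,.194,8.2,0,4)
```

```text
t 9.78 tcp [0.6427 0.056  0.1943] yaw 24.24 tilt 0.58 F [-0.9  0.5 -7.7] T [ 0.08 -0.17  0.01] w 0.0133 j7 0.09
t 9.82 tcp [0.6428 0.0559 0.1944] yaw 24.31 tilt 0.56 F [-0.6  0.4 -8.1] T [ 0.08 -0.17 -0.02] w 0.0131 j7 0.09
-0.2 0.5 4.0 0.0007 -0.0009 0.0001 0; -0.1 0.5 8.1 0.0014 -0.0019 0.0002 0; -0.1 0.6 12.1 0.0021 -0.0028 0.0003 0; -0.1 0.6 16.1 0.0028 -0.0038 0.0004 0; -0.1 0.6 16.1 0.0028 -0.0038 0.0004 0
```

View pics/s5.png

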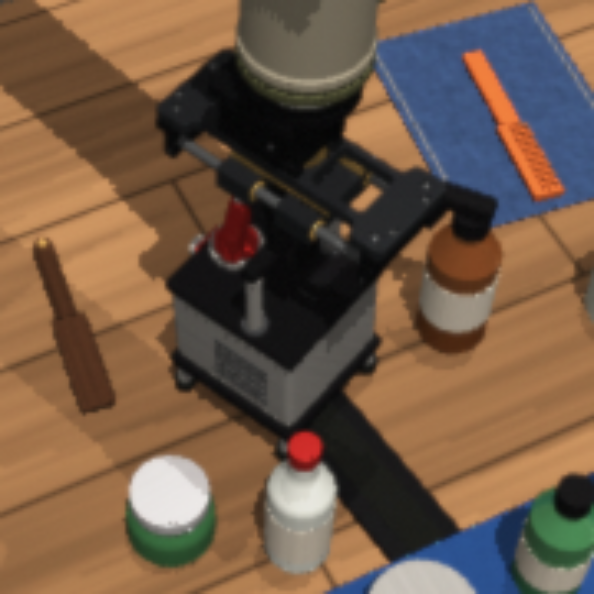

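The machine follows the gripper, nothing else has moved. I'll continue to the final angle.

Request:
carry_out:
  increments: "0 0 4 0.001 -0.001 0 0; 0 0 8 0.0015 -0.002 0 0; 0 0 12 0.002 -0.003 0 0; 0 0 16 0.003 -0.004 0 0; 0 0 16 0.003 -0.004 0.001 0"

```text
time: 10.45
ee_pos: [0.6436, 0.061, 0.1929]
eef_rot: [0.997, 0.074, -0.005, 0.0]
ft_force: [0.6, 0.2, -9.5]
width: 0.0128
```

Run:
```python
from h import *
state();p,d=r.camera("scene");cv2.imwrite("pics/s6.png",cv2.resize(p[150:330,250:430],None,fx=3.3,fy=3.3))
p,d=r.camera("top");cv2.imwrite("pics/t6.png",cv2.resize(p[145:325,215:375],None,fx=3.3,fy=3.3))
lin(.6438,.061,.190,8.2,0,4)
```

```text
t 10.45 tcp [0.6436 0.061  0.1929] yaw 8.44 tilt 0.61 F [ 0.6  0.2 -9.5] T [ 0.07 -0.29  0.02] w 0.0128 j7 -0.18
t 10.55 tcp [0.6435 0.0606 0.1928] yaw 8.46 tilt 0.64 F [ 0.2 -1.2 -9. ] T [-0.16 -0.27  0.03] w 0.0132 j7 -0.18
-0.0 0.6 0.1 0.0001 -0.0001 0.0007 0; -0.0 0.6 0.1 0.0002 -0.0002 0.0014 0; -0.0 0.6 0.2 0.0003 -0.0003 0.0021 0; -0.0 0.6 0.3 0.0004 -0.0004 0.0028 0; -0.0 0.6 0.3 0.0004 -0.0004 0.0028 0
```

View pics/s6.png

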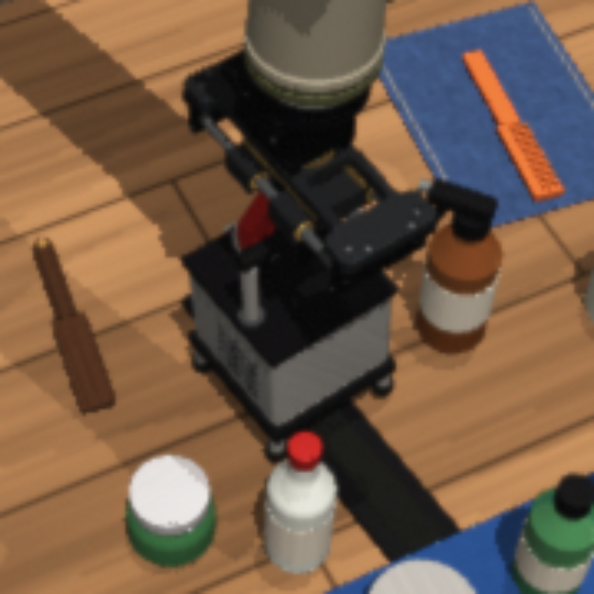

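View pics/t6.png

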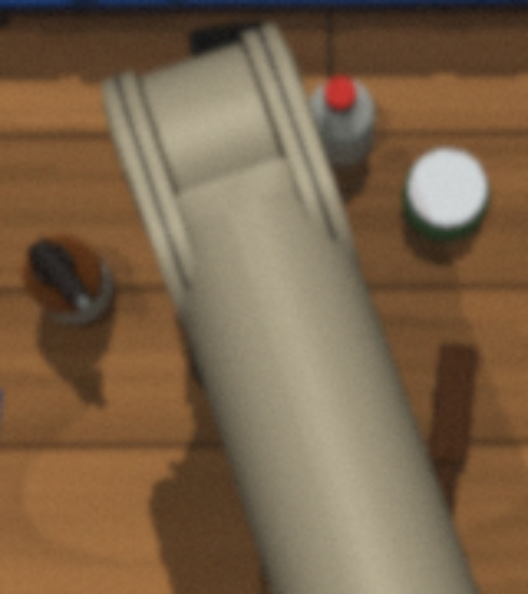

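Request:
carry_out:
  increments: "0 0 0 0 0 0.001 0; 0 0 0 0 0 0.002 0; 0 0 0 0 0 0.003 0; 0 0 0 0 0 0.004 0; 0 0 0 0 0 0.004 0"

```text
time: 11.18
ee_pos: [0.6442, 0.0612, 0.1897]
eef_rot: [0.997, 0.074, -0.004, -0.0]
ft_force: [1.4, 1.7, -1.1]
width: 0.0133
```

```bash
python3 -c "
from h import *
state()"
```

```text
t 11.18 tcp [0.6442 0.0612 0.1897] yaw 8.48 tilt 0.51 F [ 1.4  1.7 -1.1] T [ 0.44 -0.7  -0.03] w 0.0133 j7 -0.18
```

Request:
carry_out:
  increments: "0 0 0 0 0 0 0.05; 0 0 0 0 0 0 0.05; 0 0 0 0 0 0 0.05; 0 0 0 0 0 -0.02 0.05; 0 0 0 0 0 -0.06 0.05"

```text
time: 11.8
ee_pos: [0.6439, 0.0608, 0.2503]
eef_rot: [0.997, 0.074, -0.006, 0.0]
ft_force: [-0.3, -0.6, 0.1]
width: 0.0484
```

```bash
python3 -c "
from h import *
state()
lin(.45,-.13,.30,60,.05)"
```

```text
t 11.80 tcp [0.6439 0.0608 0.2503] yaw 8.48 tilt 0.66 F [-0.3 -0.6  0.1] T [ 0.01 -0.14 -0.04] w 0.0484 j7 -0.17
t 11.80 tcp [0.6439 0.0608 0.2503] yaw 8.48 tilt 0.66 F [-0.3 -0.6  0.1] T [ 0.01 -0.14 -0.04] w 0.0484 j7 -0.17
-0.1 0.7 -10.3 -0.0441 0.0320 -0.0095 0.05; -0.2 0.6 -20.6 -0.0882 0.0640 -0.0189 0.05; -0.2 0.6 -30.9 -0.1323 0.0961 -0.0284 0.05; -0.3 0.6 -41.2 -0.1764 0.1281 -0.0378 0.05; -0.3 0.6 -51.5 -0.2205 0.1601 -0.0473 0.05
```

Request:
carry_out:
  increments: "0 0.6 -9 -0.044 0.032 -0.02 0.05; 0 0.6 -18 -0.088 0.064 -0.04 0.05; 0 0.6 -27 -0.132 0.096 -0.05 0.05; 0 0.6 -36 -0.176 0.128 -0.05 0.05; 0 0.6 -36 -0.22 0.16 -0.05 0.05"

```text
time: 12.42
ee_pos: [0.4493, -0.1307, 0.3045]
eef_rot: [0.925, 0.38, 0.0, -0.001]
ft_force: [-0.2, -0.9, -0.0]
width: 0.05
```

Run:
```python
from h import *
state();p,d=r.camera("scene");cv2.imwrite("pics/s7.png",cv2.resize(p[150:330,250:430],None,fx=3.3,fy=3.3));cv2.imwrite("pics/s7f.png",p);np.save("pics/s7.npy",d)
p,d=r.camera("top");cv2.imwrite("pics/t7.png",cv2.resize(p[145:325,215:375],None,fx=3.3,fy=3.3));cv2.imwrite("pics/t7f.png",p);np.save("pics/t7.npy",d)
m=r.camera_model("top");P=cloud(m,d);hsv=cv2.cvtColor(p,cv2.COLOR_BGR2HSV)
sub=P[190:295,255:345];g=hsv[190:295,255:345];z=sub[...,2]
for nm,mk in dict(handle=(z>.19)&(z<.225)&(g[...,2]<80), top=(z>.125)&(z<.155)&(g[...,2]<80), wing=(g[...,1]>150)&(g[...,2]>90)&((g[...,0]<6)|(g[...,0]>174))&(z>.165)&(z<.19)).items():
    q=sub[mk]; rc=cv2.minAreaRect(q[:,:2].astype(np.float32)); print(nm,len(q),q.mean(0).round(4),np.percentile(q[:,2],[5,50,95]).round(4),rc)
    e,v=np.linalg.eigh(np.cov(q[:,:2].T)); print(np.degrees(np.arctan2(v[1,1],v[0,1])), np.sqrt(e))
    if nm=="top":
        A=np.c_[q[:,:2],np.ones(len(q))];s=np.linalg.lstsq(A,q[:,2],rcond=None)[0];print("plane",s)
```

```text
t 12.43 tcp [ 0.4493 -0.1307  0.3045] yaw 44.63 tilt 0.15 F [-0.2 -0.9 -0. ] T [-0.03 -0.17  0.02] w 0.0500 j7 0.99
handle 300 [0.651  0.0634 0.2133] [0.2083 0.2136 0.2183] ((0.651690661907196, 0.06275037676095963), (0.015223060734570026, 0.10417114943265915), 7.745201587677002)
97.83297264730574 [0.00420388 0.03009365]
top 1810 [0.6332 0.0601 0.1401] [0.1346 0.1403 0.1453] ((0.6301076412200928, 0.06058125197887421), (0.12881141901016235, 0.11611001938581467), 7.8379292488098145)
128.66718716174705 [0.03510442 0.03573496]
plane [ 0.00556538 -0.00728054  0.13703091]
wing 90 [0.6001 0.0515 0.1793] [0.1734 0.1792 0.1849] ((0.5994741320610046, 0.05359342694282532), (0.015019786544144154, 0.036930788308382034), 36.41965103149414)
130.4937142790994 [0.00435521 0.00960518]
```

View pics/s7.png

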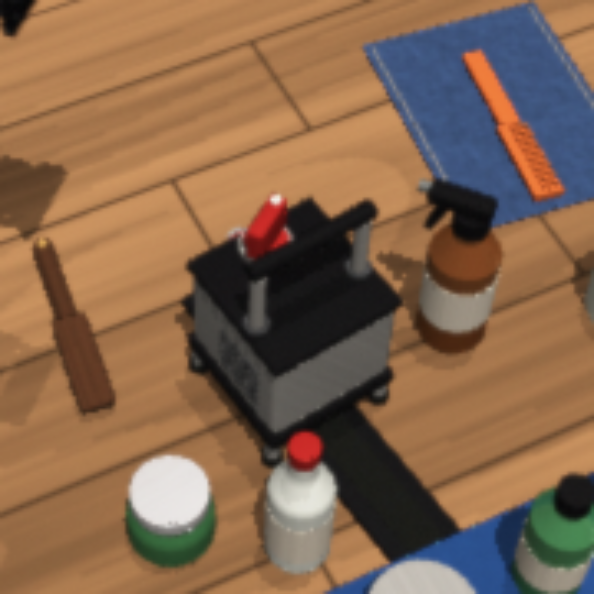

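View pics/t7.png

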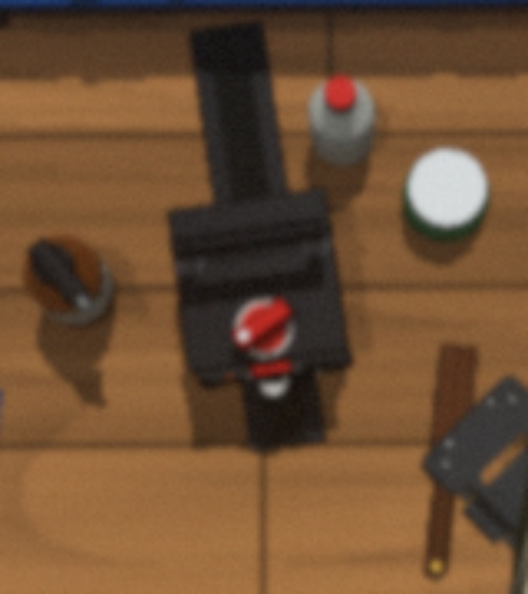

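The machine stands level with yaw ≈7.8°, straddling the cover, spout to the front. In the top crop the wing is at (265,320), about 30° short of parallel. I'll go above the cap.

Run:
```python
from h import *
lin(.5968,.0555,.26,37,.04,4)
```

```text
t 12.53 tcp [ 0.4474 -0.1344  0.3046] yaw 44.06 tilt 0.09 F [-0.2  0.3  0. ] T [ 0.03 -0.24 -0.01] w 0.0499 j7 0.98
-0.1 0.0 1.8 0.0599 -0.0081 0.0111 0.04; -0.1 0.0 3.5 0.1197 -0.0163 0.0222 0.04; -0.1 0.1 5.3 0.1796 -0.0244 0.0334 0.04; -0.1 0.1 7.1 0.2394 -0.0326 0.0445 0.04; -0.1 0.1 7.1 0.2394 -0.0326 0.0445 0.04
```

Request:
carry_out:
  increments: "0 0 2 0.06 -0.008 0.005 0.04; 0 0 4 0.12 -0.016 0.015 0.04; 0 0 5.5 0.18 -0.0245 0.03 0.04; 0 0 7.1 0.2395 -0.0325 0.044 0.04; 0 0 7.1 0.2395 -0.0325 0.044 0.04"

```text
time: 13.15
ee_pos: [0.5973, 0.0612, 0.2593]
eef_rot: [0.947, 0.32, -0.001, -0.003]
ft_force: [-0.7, -0.2, 0.4]
width: 0.0401
```

Run:
```python
from h import *
state();p,d=r.camera("wrist");cv2.imwrite("pics/w8.png",p)
lin(.5968,.0555,.1545,36,.04,4)
```

```text
t 13.15 tcp [0.5973 0.0612 0.2593] yaw 37.34 tilt 0.34 F [-0.7 -0.2  0.4] T [-0.03 -0.09 -0.  ] w 0.0401 j7 0.32
t 13.20 tcp [0.5971 0.0584 0.2603] yaw 37.20 tilt 0.21 F [ 0.5 -0.8  0.2] T [ 0.   -0.15  0.01] w 0.0399 j7 0.32
-0.2 0.1 0.3 -0.0005 0.0006 0.0265 0.04; -0.2 0.1 0.6 -0.0009 0.0013 0.0529 0.04; -0.2 0.1 0.9 -0.0014 0.0019 0.0794 0.04; -0.2 0.1 1.2 -0.0019 0.0025 0.1058 0.04; -0.2 0.1 1.2 -0.0019 0.0025 0.1058 0.04
```

View pics/w8.png

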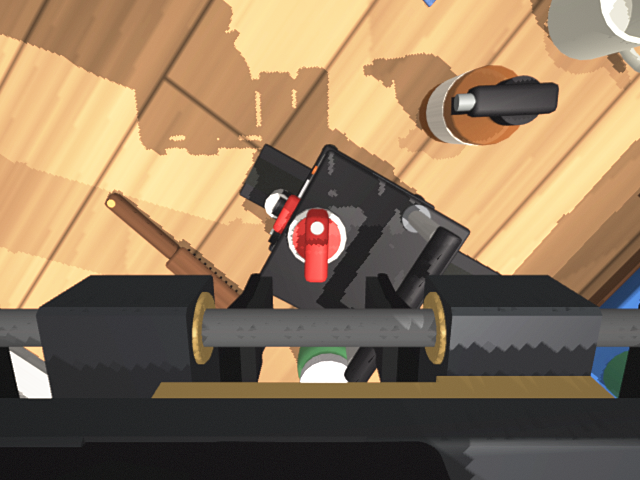

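The wing is vertical in the wrist view at x≈317, aligned with and centred between the jaws. I'll descend.

Request:
carry_out:
  increments: "0 0 0 -0.001 0.001 0.026 0.04; 0 0 0 -0.002 0.0025 0.053 0.04; 0 0 0 -0.002 0.0025 0.080 0.04; 0 0 0 -0.002 0.0025 0.100 0.04; 0 0 0 -0.002 0.0025 0.105 0.04"

```text
time: 13.82
ee_pos: [0.5964, 0.0548, 0.1551]
eef_rot: [0.948, 0.319, -0.001, -0.001]
ft_force: [-0.8, 0.1, 0.6]
width: 0.04
```

Run:
```python
from h import *
state()
```

```text
t 13.82 tcp [0.5964 0.0548 0.1551] yaw 37.15 tilt 0.23 F [-0.8  0.1  0.6] T [ 0.01 -0.16 -0.04] w 0.0400 j7 0.29
```

Request:
carry_out:
  increments: "0 0 0 0 0 0 0; 0 0 0 0 0 0 0; 0 0 0 0 0 0 0; 0 0 0 0 0 0 0; 0 0 0 0 0 0 0"
  squeeze: 35

```text
time: 14.45
ee_pos: [0.597, 0.0555, 0.1559]
eef_rot: [0.948, 0.319, -0.001, -0.002]
ft_force: [1.5, 3.6, 5.5]
width: 0.0149
```

Run:
```python
from h import *
state()
```

```text
t 14.45 tcp [0.597  0.0555 0.1559] yaw 37.19 tilt 0.18 F [1.5 3.6 5.5] T [ 0.73 -0.48  0.01] w 0.0149 j7 0.29
```

Request:
carry_out:
  increments: "0 0 5 0 0 0 0; 0 0 10 0 0 0 0; 0 0 15 0 0 0 0; 0 0 20 0 0 0 0; 0 0 25 0 0 0 0"

```text
time: 15.08
ee_pos: [0.5961, 0.0551, 0.1559]
eef_rot: [0.995, 0.105, -0.002, -0.001]
ft_force: [-5.1, -0.5, 5.6]
width: 0.0146
```

Run:
```python
from h import *
state()
```

```text
t 15.07 tcp [0.5961 0.0551 0.1559] yaw 12.02 tilt 0.25 F [-5.1 -0.5  5.6] T [-0.06  1.06 -0.01] w 0.0146 j7 -0.13
```

Request:
carry_out:
  increments: "0 0 5 0 0 0 0; 0 0 10 0 0 0 0; 0 0 15 0 0 0 0; 0 0 20 0 0 0 0; 0 0 25 0 0 0 0"

```text
time: 15.7
ee_pos: [0.5949, 0.0551, 0.1559]
eef_rot: [0.993, -0.114, -0.003, -0.0]
ft_force: [-6.0, -0.1, 7.4]
width: 0.0148
```

Run:
```python
from h import *
state();p,d=r.camera("scene");cv2.imwrite("pics/s9.png",cv2.resize(p[150:330,250:430],None,fx=3.3,fy=3.3))
```

```text
t 15.70 tcp [0.5949 0.0551 0.1559] yaw -13.13 tilt 0.38 F [-6.  -0.1  7.4] T [0.15 1.22 0.2 ] w 0.0148 j7 -0.55
```

View pics/s9.png

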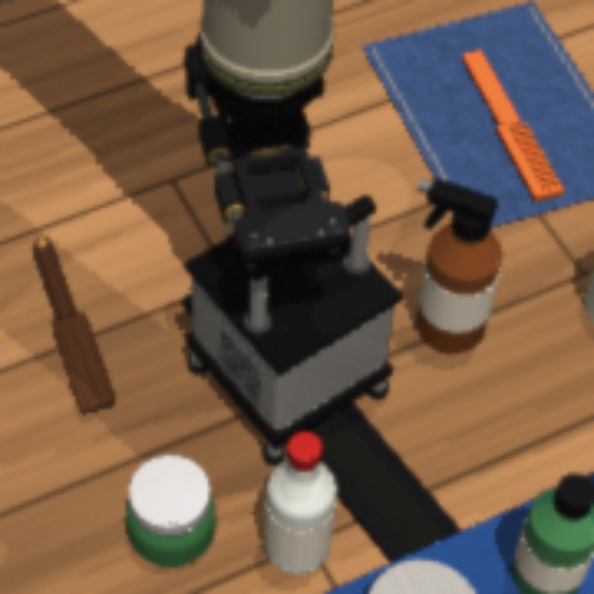

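Request:
carry_out:
  increments: "0 0 5 0 0 0 0; 0 0 10 0 0 0 0; 0 0 12 0 0 0 0; 0 0 12 0 0 0 0; 0 0 12 0 0 0 0"

```text
time: 16.38
ee_pos: [0.5944, 0.0552, 0.1559]
eef_rot: [0.976, -0.219, -0.004, 0.0]
ft_force: [-4.0, 0.4, 5.3]
width: 0.0148
```

Request:
carry_out:
  increments: "0 0 0 0 0 0 0.035; 0 0 0 0 0 0 0.035; 0 0 0 0 0 0 0.035; 0 0 0 0 0 -0.02 0.035; 0 0 0 0 0 -0.06 0.035"

```text
time: 17.0
ee_pos: [0.5942, 0.0549, 0.2165]
eef_rot: [0.976, -0.219, -0.005, 0.001]
ft_force: [0.6, -0.5, 0.8]
width: 0.0346
```

Run:
```python
from h import *
state();lin(.45,-.13,.32,0,.035)
```

```text
t 17.00 tcp [0.5942 0.0549 0.2165] yaw -25.28 tilt 0.57 F [ 0.6 -0.5  0.8] T [-0.02 -0.11 -0.01] w 0.0346 j7 -0.73
t 17.00 tcp [0.5942 0.0549 0.2165] yaw -25.28 tilt 0.57 F [ 0.6 -0.5  0.8] T [-0.02 -0.11 -0.01] w 0.0346 j7 -0.73
0.2 0.5 -5.1 -0.0105 0.0458 -0.0204 0.035; 0.1 0.5 -10.1 -0.0209 0.0917 -0.0409 0.035; 0.1 0.6 -15.2 -0.0314 0.1375 -0.0613 0.035; 0.1 0.6 -20.2 -0.0419 0.1833 -0.0818 0.035; 0.1 0.6 -25.3 -0.0524 0.2292 -0.1022 0.035
```

Request:
carry_out:
  increments: "0 0 0 0 0 -0.05 0.035; 0 0 -5 -0.005 0.02 -0.09 0.035; 0 0 -10 -0.02 0.08 -0.10 0.035; 0 0 -15 -0.035 0.14 -0.10 0.035; 0 0 -20 -0.045 0.19 -0.10 0.035"

```text
time: 17.62
ee_pos: [0.472, -0.0993, 0.3195]
eef_rot: [0.999, -0.045, -0.004, 0.0]
ft_force: [0.1, -0.9, 0.3]
width: 0.0352
```

Request:
carry_out:
  increments: "0 0 0 -0.01 0.02 0 0.035; 0 0 0 -0.02 0.04 0 0.035; 0 0 0 -0.02 0.04 0 0.035; 0 0 0 -0.02 0.04 0 0.035; 0 0 0 -0.02 0.04 0 0.035"

```text
time: 18.25
ee_pos: [0.449, -0.1363, 0.3199]
eef_rot: [0.999, -0.044, -0.004, 0.0]
ft_force: [-0.2, -0.3, 0.2]
width: 0.0346
```

Run:
```python
from h import *
state();p,d=r.camera("scene");cv2.imwrite("pics/s10.png",cv2.resize(p[150:330,250:430],None,fx=3.3,fy=3.3))
p,d=r.camera("top");cv2.imwrite("pics/t10.png",cv2.resize(p[145:325,215:375],None,fx=3.3,fy=3.3))
m=r.camera_model("top");P=cloud(m,d);hsv=cv2.cvtColor(p,cv2.COLOR_BGR2HSV)
sub=P[190:295,255:345];g=hsv[190:295,255:345];z=sub[...,2]
for nm,mk in dict(handle=(z>.19)&(z<.225)&(g[...,2]<80), top=(z>.125)&(z<.155)&(g[...,2]<80)).items():
    q=sub[mk]; rc=cv2.minAreaRect(q[:,:2].astype(np.float32)); print(nm,len(q),q.mean(0).round(4),rc)
    if nm=="top":
        A=np.c_[q[:,:2],np.ones(len(q))];print("plane",np.linalg.lstsq(A,q[:,2],rcond=None)[0])
M=cv2.inRange(hsv,(5,200,150),(18,255,255));M[:,:130]=0;M[:,225:]=0;M[:245]=0;M[365:]=0
c=max(cv2.findContours(M,0,1)[0],key=cv2.contourArea)[:,0];print("comb",cv2.minAreaRect(ray(m,c,.012)[:,:2].astype(np.float32)))
M=cv2.inRange(hsv,(0,80,0),(20,255,110));K=np.zeros_like(M);K[245:325,340:365]=M[245:325,340:365]
c=max(cv2.findContours(K,0,1)[0],key=cv2.contourArea)[:,0];print("brush",cv2.minAreaRect(ray(m,c,.015)[:,:2].astype(np.float32)))
```

```text
t 18.25 tcp [ 0.449  -0.1363  0.3199] yaw -5.05 tilt 0.42 F [-0.2 -0.3  0.2] T [ 0.04 -0.1  -0.  ] w 0.0346 j7 0.12
handle 303 [0.6486 0.064  0.2137] ((0.6494609117507935, 0.0643140897154808), (0.015538977459073067, 0.10473234206438065), 10.337459564208984)
top 1824 [0.6305 0.0607 0.1402] ((0.6280043125152588, 0.06079425662755966), (0.127772718667984, 0.1159360259771347), 9.814696311950684)
plane [ 0.00399997 -0.00064557  0.13772006]
comb ((0.4766806364059448, 0.36300161480903625), (0.016362318769097328, 0.17130562663078308), 79.15503692626953)
brush ((0.5104992985725403, -0.0796770304441452), (0.04739280417561531, 0.1811496466398239), 77.58331298828125)
```

View pics/s10.png

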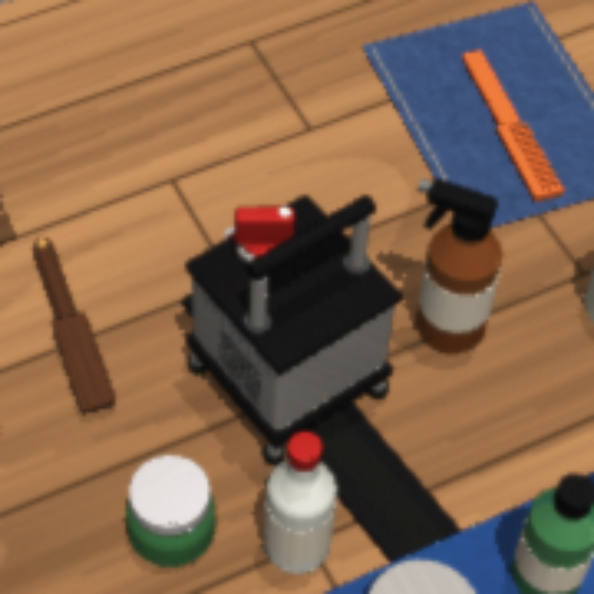

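View pics/t10.png

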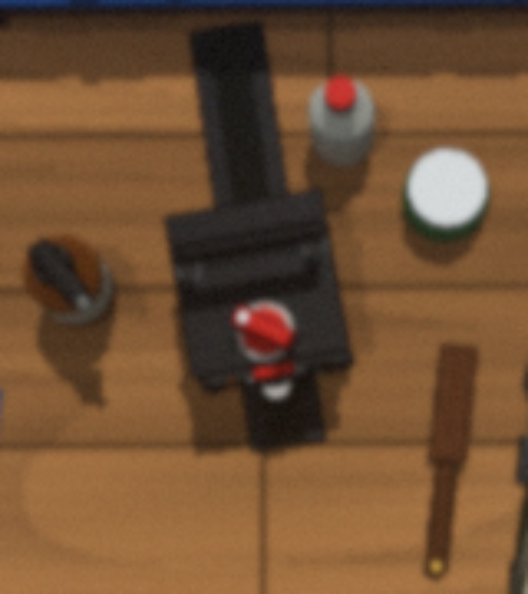

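The machine is level, straddles the cover at about 10° (cover about 8°), and has its spout to the front. The wing is about 34° past parallel, so the clutch has slipped. The comb is on the mat and the brush hasn't moved, so I'm handing in.

```bash
python3 -c "
from h import *
print(r.close_job());state()"
```

```text
the job is handed in; nothing more can be done
None
the job is handed in; nothing more can be done
```

I handed the job in at about 18.4 s of the 72 s allowed. No verdict was reported, so what follows comes from my own last camera checks.

**What I did:**
- **Comb:** it was the tool in the way. I slid it out low and laid it on the blue mat.
- **Machine:** I gripped it by the carrying handle and turned it about 42° clockwise on the spot. During the turn the gripper took most of its weight (up to about 9 N), so the feet were at most a few millimetres up. I then set it down.
- **Cap:** I turned the red wing about 62° clockwise.

**Last checks:**
- **Feet and tilt:** the housing top measured 140 mm above the wood with a slope under 0.3°. That puts all four feet down on the wood, though I inferred it from the top rather than seeing each sole.
- **Direction and place:** machine yaw is about 10° against about 8° for the cover, with the spout to the front. The base moved about 8 mm and is within about 2 mm of the cover's centre line.
- **Cap:** the wing ended about 34° past parallel with the handle. The wrist torque rose to about 0.2 N m at the end of the turn, as expected when the clutch slips. The joint values can't be read directly.
- **Everything else:** the comb lies flat near the mat's centre. The brush was within about 2 mm of its start and the nearby bottles and jar looked unmoved. I did not measure the mug, tin or clipper.

**Disagreements:**
- After I released the handle, the camera put it about 7 mm further back than the gripper had.
- Measured yaw went from 7.8° to about 10° while I tightened the cap.
- Two estimates of the cover's direction were 7.0° and 8.2°; later edge fits gave about 8.3°.

All of these are within the allowed limits.

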